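# Clear the trimming jig: park the draw pin, open the gate, sweep the chips into the tray

## Robot

A 6-joint arm with a two-finger parallel gripper is mounted at the origin on the work surface; the furniture and walls round the work are solid. World frame = base frame: x ahead of the robot, y to its left, z up, the work surface at z = 0. Lengths are in m, angles in rad, forces in N, time in s.
With the tool pointing down it reaches from about 0.425 to 0.95 m from the base axis. Payload 3.5 kg.
Tool frame: the origin (TCP) lies between the finger pads; the fingertips stand 25 mm ahead of it and the grasp point (between the pads) lies 6 mm ahead of it (ctrl.tips_ahead is the distance from the TCP to the fingertips, in m); z points along the fingers, y is the direction in which the jaws open and shut (so a half turn about z gives the same grasp; the last joint's range is limited). The gripper opens to 85 mm and grips with 20 to 120 N. Pads are 22 mm wide; open, the fingers measure 114 mm over their backs; the gripper's body (76 mm by 85 mm) begins 54 mm behind the grasp point. The pads swing forward as they close: fully open they stand 13 mm farther back than shut.
Start: joints at [-1.46, 0.286, 1.577, -0, 1.279, -0.15], TCP at [0.174, -0.652, 0.256] pointing down, gripper open.
Joint ranges: [-2.77, 2.77], [-0.9, 2.22], [0.21, 2.48], [-1.53, 4.67], [0.24, 2.81], [-2.84, 2.84]. Speed limits (rad/s): [2.79, 2.79, 3.14, 3.14, 3.14, 3.14].

## Interface

Orientations are given as a unit quaternion [x, y, z, w].
In Python, from plant import ctrl, viewer, workorder gives the robot as it stands.
- The arm moves only by the tool drive_tool, never from a script. Its argument "deltas" is a list of rows, each an object of numbers: "dx", "dy", "dz": the shift along the world's x, y, z in m; "rx", "ry", "rz": the turn, a rotation vector about the world's x, y, z in degrees; "jaw": the finger opening in m, from 0 to 0.0854. In form: [{"dx": .., "dy": .., "dz": .., "rx": .., "ry": .., "rz": .., "jaw": ..}, ...]. A call has 1 to 20 rows; each row shifts and turns the commanded pose from where the row before left it; what a row does not reach is not made up. A row lasts 1/8 s, in which the tool goes at most 62.5 mm and 10.7 degrees, less where a joint would pass 70% of its speed; a pose out of reach is approached as far as the arm can. A call with a gripper value outside its range is refused whole. The fingers move at their own pace and stop on an object; "squeeze" is the grip in N (left out, the last holds). Time passes only in rows, so rows that do not move let the fingers close. It gives the time, the measured TCP pose, the force and the opening at its end, in the units of the state.
- ctrl.get_state(): the state, without advancing time (a new reading comes with each control period).
- viewer.read_camera(name): name is "scene" or "top" or "wrist"; returns the picture (420x560x3 uint8, red, green, blue); there is no depth.
- viewer.camera_info(name): a dict with "K" (3x3 intrinsics, pixels), "dist_coeffs" ([k1, k2, p1, p2, k3] as OpenCV has them; the pictures are not rectified), "R" (3x3) and "t" (3): a world point X has camera coordinates R X + t; the wrist camera has in their place "T_tool_cam" (4x4, takes a point from camera to tool coordinates, whose origin is the TCP and whose axes are the flange's). Camera axes: x right, y down, z forward; pixel columns grow to the right and rows downward; lengths in m; the calibration is good to about 2 mm. A picture is of the moment at which its call begins: read the wrist's pose just before it. camera_info takes no time and is no camera call.
- workorder.sign_off(): hands the job in, once; it reports no verdict.
The state is a dict: "time": time; "qpos": joint angles; "dq": joint speeds; "joint_efforts": joint torques, N m; "eef_pos": TCP position; "tcp_rot": TCP orientation; "contact_force": force on the tool from outside, world axes, zero at the start; "wrist_torque": the same for the moment, N m; "opening": opening from 0.0 (shut) to 1.0 (fully open).
Only numpy, scipy, OpenCV 4.12 (cv2) and the standard library are available. Lean on these libraries where they do the work, as an engineer would, in place of code of your own. Each camera call takes 0.05 s, during which the arm holds its last target. There are 200 camera calls.

## Task

Clear the trimming jig: push the upright arm of the gate's locking pin gently along its slot, without gripping it, until the pin is fully drawn, then tip the arm into the side notch so the pin stays parked. Slide the gate fully open by its knob, pick up the loose maple block and with it sweep all four wood chips along the bed into the tray at the end. Finally lay the block flat on the bench beside the jig; leave the pin parked, the gate open, and the nail jar and tape measure where they are.

Things in the scene. Friction and masses are not known exactly. Their poses are not given: they have to be found in the camera images.
- jig: Fixed plywood trimming jig; origin on the bench under it, z up. Its deck (bed), 30 mm above the bench, spans x -125..75, y -140..120 mm. The channel to sweep lies between two wooden fences, x -55..55 mm, fence tops 50 mm above the bench. At the -y end the deck drops straight into a steel tray.
- pin: Steel locking pin, 14 mm thick, 133 mm long, lying along jig y, 42.5 mm above the bench; origin on its axis at the arm, y along the pin (tip at -89 mm), z along the arm. Locked: origin at jig (-90, -45) mm, arm upright, tip through the gate. Drawn: pushed to jig y = -3 mm, where the arm meets the slot's end. Parked: arm tipped toward jig -x, resting about 75 degrees from upright.
- pin_knob (a point): Centre of the 18 mm steel ball on the end of the pin's arm (arm 8 mm thick; ball centre 46 mm from the pin's axis, so about 88 mm above the bench when upright).
- gate (a joint): Travel of the aluminium gate in m: 0 closed across the channel, 0.106 fully open; it slides toward jig -x. Blade 172 mm long, 12 mm thick (jig y -131..-119 mm), top 60 mm above the bench; about 2.5 N of friction. The locking pin holds it shut until drawn.
- gate_knob (a point): Middle of the round steel knob standing on the gate blade, 75 mm above the bench: stem 12 mm thick, head 18 mm thick, top 90 mm above the bench. At jig (32, -125) mm when shut, (-74, -125) mm when open.
- tray (a point): Centre of the tray's inner floor, 4 mm above the bench; axes as the jig's. Inside 131 mm along x, 108 mm along y, rim 24 mm above the bench.
- chip0: Round sawn wood plug, 20 mm across, 12 mm tall, loose on the deck; origin at its underside's centre.
- chip1: Wood offcut 24 x 18 x 12 mm, loose on the deck; origin at its underside's centre.
- chip2: Wood offcut 24 x 18 x 12 mm, loose on the deck; origin at its underside's centre.
- chip3: Round sawn wood plug, 20 mm across, 12 mm tall, loose on the deck; origin at its underside's centre.
- scraper: Maple block, 45 x 90 x 30 mm, lying flat on the bench to the left of the jig; origin at its underside's centre (for its directions see scraper_mid).
- scraper_mid (a point): Centre of the maple block: x across its 45 mm width (grasp here), y along its 90 mm length, z up its 30 mm thickness.
- nail_jar: Bystander: jar of nails, 74 mm across, 114 mm tall; origin at its underside's centre.
- tape_measure: Bystander: tape measure, 87 x 78 x 35 mm; origin at its underside's centre.
- notch (a point): Middle of the parking notch, top of the aluminium pin housing, 56.5 mm above the bench; axes as the jig's. The housing spans jig x -103..-77, y -105..50 mm; a 10 mm wide roof slot for the pin's arm runs at jig x = -90, y -51..1 mm; the notch is the slot's +y end (jig y -15..1 mm), open toward jig -x.

How it is judged:
On the way, in this order (a step that is already met when the one before it is completed fails the run):
1. the pin is drawn and its arm lies in the side notch, the gate still shut (y of pin in the frame of jig between -0.018 and 0.004 m and angle between pin's own z axis and vertical above 0.9 rad and x of pin_knob in the frame of jig below -0.118 m and distance between pin and jig below 0.13 m and value of joint gate below 0.02 m), for 0.2 s.
2. the gate is open, the pin still parked (value of joint gate above 0.09 m and y of pin in the frame of jig between -0.018 and 0.004 m and angle between pin's own z axis and vertical above 0.9 rad and x of pin_knob in the frame of jig below -0.118 m and distance between pin and jig below 0.13 m), for 0.2 s.
3. the maple block is held in the fingers low over the bed, between the fences (contact force between the fingers and scraper above 1 N and x of scraper_mid in the frame of jig between -0.05 and 0.05 m and y of scraper_mid in the frame of jig between -0.14 and 0.12 m and z of scraper_mid in the frame of jig between 0.035 and 0.055 m), for 0.1 s.
4. all four chips are in the tray, the block still in the fingers (x of chip0 in the frame of tray between -0.067 and 0.067 m and y of chip0 in the frame of tray between -0.056 and 0.056 m and z of each of chip0, chip1, chip2, chip3 in the frame of tray below 0.022 m and x of chip1 in the frame of tray between -0.067 and 0.067 m and y of chip1 in the frame of tray between -0.056 and 0.056 m and x of chip2 in the frame of tray between -0.067 and 0.067 m and y of chip2 in the frame of tray between -0.056 and 0.056 m and x of chip3 in the frame of tray between -0.067 and 0.067 m and y of chip3 in the frame of tray between -0.056 and 0.056 m and contact force between the fingers and scraper above 1 N), for 0.1 s.
At the end, for the whole second after the job is handed in: Pin parked: within 15 mm of the slot's end, arm tipped over 0.9 rad into the side notch. Gate open at least 90 of 106 mm. All four chips inside the tray, below its rim. Maple block flat on the bench (within 8 mm, tilt under 0.1 rad), not in the tray. All at rest (all of step 2 and x of chip0 in the frame of tray between -0.067 and 0.067 m and y of chip0 in the frame of tray between -0.056 and 0.056 m and z of each of chip0, chip1, chip2, chip3 in the frame of tray below 0.022 m and x of chip1 in the frame of tray between -0.067 and 0.067 m and y of chip1 in the frame of tray between -0.056 and 0.056 m and x of chip2 in the frame of tray between -0.067 and 0.067 m and y of chip2 in the frame of tray between -0.056 and 0.056 m and x of chip3 in the frame of tray between -0.067 and 0.067 m and y of chip3 in the frame of tray between -0.056 and 0.056 m and height (world z) of scraper below 0.008 m and angle between scraper's own z axis and vertical below 0.1 rad and horizontal distance between scraper and tray above 0.12 m and linear speed of each of scraper, pin below 0.02 m/s and linear speed of each of chip0, chip1, chip2, chip3 below 0.03 m/s); the robot touches nothing.
It fails at once if the pin is gripped or pushed hard (over 40 N between fingers and pin) (contact force between the fingers and pin above 40 N).
It fails at once if the gate is forced while the pin is still in it (value of joint gate above 0.012 m and y of pin in the frame of jig below -0.025 m).
It fails at once if the nail jar is moved more than 30 mm (distance of nail_jar from where it was at the start of the episode above 0.03 m).
It fails at once if the tape measure is moved more than 30 mm (distance of tape_measure from where it was at the start of the episode above 0.03 m).
It also fails if it takes over 72 s, if anything falls off the work surface, if the arm or the gripper's body presses on something with over 40 N, if the wrist force passes 120 N, or if a joint passes its speed limit or range.

## Working session

There is one attempt and no reset: what is moved stays moved. The work goes in short steps, Python scripts to look and compute and a tool call to move; the robot and the scene stay as the last step left them, time stands still between calls to the robot, and variables do not carry over. Pictures are saved under pics/ and viewed, and the job is handed in when it is done.

Besides the shell and the picture viewer there is one more tool, called after ">>>" as name([rows], argument=value, ...), one row to a line, values as JSON. drive_tool: Moves the arm, as the interface text tells. Its arguments: {"type":"object","properties":{"deltas":{"type":"array"},"squeeze":{"type":"number"}},"required":["deltas"]}

```bash
mkdir -p pics; ls
python3 - <<'E'
from plant import ctrl, viewer, workorder
import cv2
print(ctrl.get_state())
for n in ("scene","top","wrist"):
    print(n,viewer.camera_info(n))
    cv2.imwrite(f"pics/{n}0.png",viewer.read_camera(n)[:,:,::-1])
E
```

```text
pics
{'time': 0.0, 'qpos': array([-1.46003063e+00,  2.87210253e-01,  1.57814154e+00,  3.00150000e-05,
        1.27860850e+00, -1.49977544e-01]), 'dq': array([-0.00082249,  0.0003523 , -0.0002251 , -0.00043807, -0.00042912,
        0.00024223]), 'joint_efforts': array([-2.34435474e-04, -4.05979228e+01, -2.92628378e+01, -8.75613046e-05,
        5.89805364e-03, -5.70022706e-06]), 'eef_pos': array([ 0.17399832, -0.65158312,  0.25493658]), 'tcp_rot': array([ 9.91513520e-01,  1.29998223e-01,  3.75719389e-05, -1.18331116e-03]), 'contact_force': array([-0.20633536,  0.48264953, -1.01345161]), 'wrist_torque': array([0.00224922, 0.03577482, 0.03713949]), 'opening': 1.0000818608373656}
scene {'K': array([[517.29455761,   0.        , 277.37351705],
       [  0.        , 517.29455761, 213.36167296],
       [  0.        ,   0.        ,   1.        ]]), 'dist_coeffs': array([-0.06477,  0.     ,  0.     ,  0.     ,  0.     ]), 'R': array([[ 0.21751722, -0.97605432,  0.00205388],
       [-0.5696381 , -0.12865407, -0.81176386],
       [ 0.79258986,  0.17540265, -0.58398221]]), 't': array([-0.08838553,
[... 390 characters left out ...]
12282979, -0.00955546, -0.99238175]]), 't': array([0.01569992, 0.54494883, 0.94961913])}
wrist {'K': array([[320.18980546,   0.        , 282.39276124],
       [  0.        , 320.18980546, 212.57738066],
       [  0.        ,   0.        ,   1.        ]]), 'dist_coeffs': array([-0.05099606,  0.        ,  0.        ,  0.        ,  0.        ]), 'T_tool_cam': array([[-4.81972826e-04, -9.65127294e-01, -2.61780583e-01,
         6.70892839e-02],
       [ 9.99999777e-01, -5.86336077e-04,  3.20559426e-04,
         1.28767980e-03],
       [-4.62872051e-04, -2.61780370e-01,  9.65127361e-01,
        -1.19414090e-01],
       [ 0.00000000e+00,  0.00000000e+00,  0.00000000e+00,
         1.00000000e+00]])}
```

View pics/scene0.png

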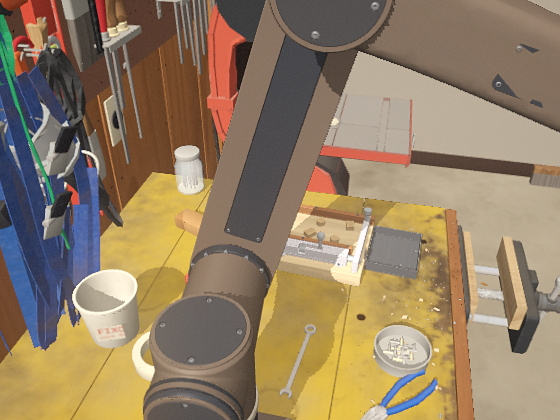

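View pics/top0.png

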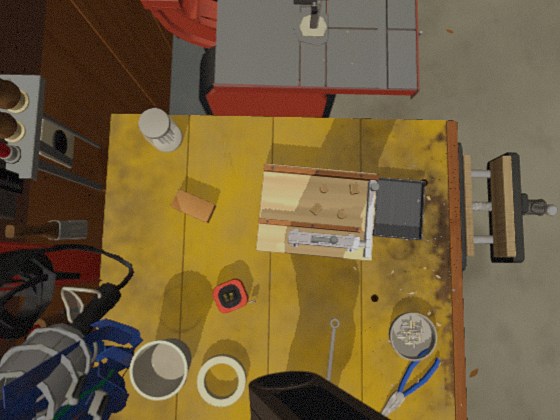

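The top view shows the jig roughly aligned with the world axes: tray to the right at (400,210), block at (193,205), jar at (160,130) and tape at (230,295). I'll zoom in for the corners.

```bash
cat > h.py <<'E'
import numpy as np, cv2
from plant import ctrl, viewer
from scipy.spatial.transform import Rotation as Rn
def cam(n):
    c=viewer.camera_info(n)
    if n!='wrist': return c['K'],c['dist_coeffs'],c['R'],c['t']
    s=ctrl.get_state(); T=np.eye(4); T[:3,:3]=Rn.from_quat(s['tcp_rot']).as_matrix(); T[:3,3]=s['eef_pos']
    W=np.linalg.inv(T@c['T_tool_cam']); return c['K'],c['dist_coeffs'],W[:3,:3],W[:3,3]
def cast(c,px,z):
    K,d,R,t=c; u=cv2.undistortPoints(np.float64(px).reshape(-1,1,2),K,d).reshape(-1,2)
    v=np.c_[u,np.ones(len(u))]@R; o=-R.T@t
    z=np.broadcast_to(z,len(v)); return o+v*((z-o[2])/v[:,2])[:,None]
def proj(c,P):
    K,d,R,t=c; return cv2.projectPoints(np.float64(P).reshape(-1,1,3),cv2.Rodrigues(R)[0],t,K,d)[0].reshape(-1,2)
def shot(n,name,crop=None,f=1):
    c=cam(n); im=viewer.read_camera(n)[:,:,::-1].copy(); cv2.imwrite(f'pics/{name}_raw.png',im)
    if crop: x0,y0,x1,y1=crop; im=cv2.resize(im[y0:y1,x0:x1],None,fx=f,fy=f,interpolation=cv2.INTER_CUBIC)
    cv2.imwrite(f'pics/{name}.png',im); return c
E
python3 - <<'E'
import cv2
im=cv2.imread('pics/top0.png')
cv2.imwrite('pics/topz.png',cv2.resize(im[155:275,245:440],None,fx=4,fy=4,interpolation=cv2.INTER_CUBIC))
E
```

```text
(no output)
```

View pics/topz.png

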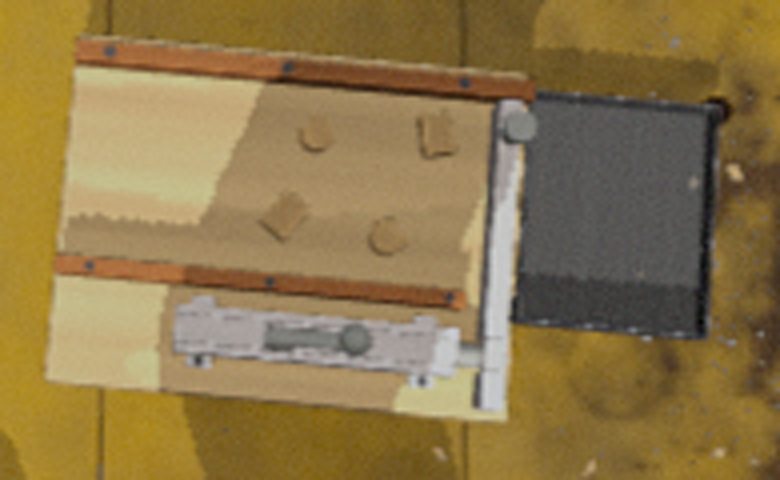

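Run:
```python
from h import *
c=cam('top')
z=np.array([[45,380],[507,420],[77,38],[535,85],[519,127],[354,340]])/4+[245-.4,155-.4]
W=cast(c,z,[.03,.03,.05,.05,.09,.09])
J=np.array([[-125,120],[-125,-140],[75,120],[75,-140],[32,-125],[-90,-45]])/1e3
w=np.array([1,1,1,1,1,1.])
mw=W[:,:2].mean(0);mj=J.mean(0);H=(J-mj).T@(W[:,:2]-mw)
U,S,Vt=np.linalg.svd(H);R=Vt.T@U.T;t=mw-R@mj
print(W.round(4));print('R',R,'t',t,'yaw',np.degrees(np.arctan2(R[1,0],R[0,0])));print('res',(W[:,:2]-(J@R.T+t)).round(4))
inv=lambda P:(P[:,:2]-t)@R
chips=np.array([[316,134],[436,135],[285,217],[388,237]])/4+[244.6,154.6]
print('chips jig',inv(cast(c,chips,.042)).round(4))
# block
im=cv2.imread('pics/top0.png')[175:235,160:225]
cv2.imwrite('pics/blk.png',cv2.resize(im,None,fx=8,fy=8,interpolation=cv2.INTER_CUBIC))
```

```text
[[ 0.4538  0.0912  0.03  ]
 [ 0.4358 -0.1677  0.03  ]
 [ 0.6448  0.0768  0.05  ]
 [ 0.6227 -0.1808  0.05  ]
 [ 0.5914 -0.163   0.09  ]
 [ 0.4757 -0.0747  0.09  ]]
R [[ 0.99739264  0.07216597]
 [-0.07216597  0.99739264]] t [ 0.56615383 -0.03668714] yaw -4.13840291294537
res [[ 0.0036 -0.0008]
 [ 0.0044 -0.0004]
 [-0.0048 -0.0008]
 [-0.0081  0.001 ]
 [ 0.0023  0.0007]
 [ 0.0025  0.0003]]
chips jig [[ 0.0294 -0.0199]
 [ 0.0349 -0.0874]
 [-0.0192 -0.0062]
 [-0.0252 -0.0646]]
```

View pics/blk.png

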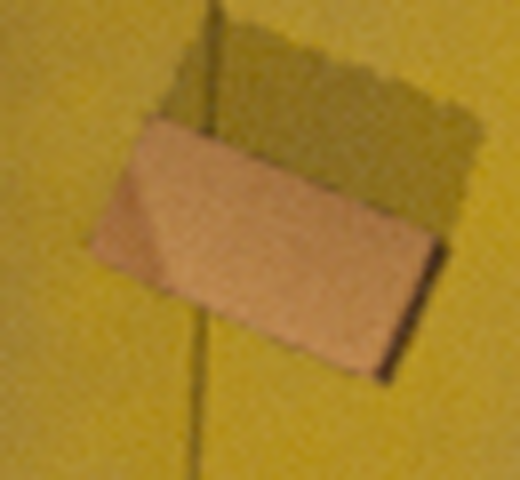

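>>> drive_tool([
  {"dx":0.026,"dy":0.047,"rz":-1.6,"jaw":0},
  {"dx":0.026,"dy":0.047,"rz":-1.6,"jaw":0},
  {"dx":0.026,"dy":0.047,"rz":-1.6,"jaw":0},
  {"dx":0.026,"dy":0.047,"rz":-1.6,"jaw":0},
  {"dx":0.026,"dy":0.047,"rz":-1.6,"jaw":0},
  {"dx":0.026,"dy":0.047,"rz":-1.6,"jaw":0},
  {"dx":0.026,"dy":0.047,"rz":-1.6,"jaw":0},
  {"dx":0.026,"dy":0.047,"rz":-1.6,"jaw":0},
  {"dx":0.026,"dy":0.047,"rz":-1.6,"jaw":0},
  {"dx":0.026,"dy":0.047,"rz":-1.6,"jaw":0},
  {"dx":0.026,"dy":0.047,"rz":-1.6,"jaw":0},
  {"dx":0.026,"dy":0.047,"rz":-1.6,"jaw":0},
  {"jaw":0},
], squeeze=40)

```text
schema error: expected keys dx, dy, dz, rx, ry, rz, jaw
```

Run:
```python
from h import *
c=cam('top')
B=cast(c,np.array([[155,117],[437,240],[380,378],[95,245]])/8+[159.6,174.6],.03)
print('blk',B.round(4),B.mean(0)); print('len dir',(B[1]-B[0]+B[2]-B[3])[:2]/2,'wid',(B[0]-B[3])[:2])
s=ctrl.get_state();print(s['eef_pos'],Rn.from_quat(s['tcp_rot']).as_matrix().round(3),s['opening'],ctrl.tips_ahead)
shot('wrist','w1')
```

```text
blk [[0.5875 0.2691 0.03  ]
 [0.5537 0.1879 0.03  ]
 [0.5142 0.2025 0.03  ]
 [0.5506 0.2843 0.03  ]] [0.55150092 0.2359189  0.03      ]
len dir [-0.0350663  -0.08149102] wid [ 0.03694779 -0.01520172]
[ 0.17402772 -0.65168053  0.2552104 ] [[ 0.966  0.258 -0.   ]
 [ 0.258 -0.966  0.002]
 [ 0.    -0.002 -1.   ]] 1.0004594698907807 0.025
```

View pics/w1.png

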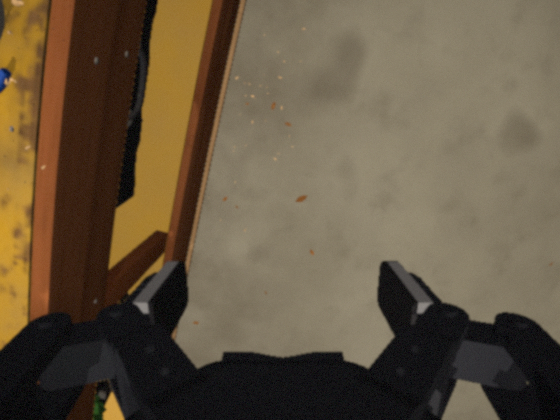

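The move was refused because every key must be present, so the arm has not moved. Resending with all of them.

>>> drive_tool([
  {"dx":0.026,"dy":0.047,"dz":0,"rx":0,"ry":0,"rz":-1.6,"jaw":0},
  {"dx":0.026,"dy":0.047,"dz":0,"rx":0,"ry":0,"rz":-1.6,"jaw":0},
  {"dx":0.026,"dy":0.047,"dz":0,"rx":0,"ry":0,"rz":-1.6,"jaw":0},
  {"dx":0.026,"dy":0.047,"dz":0,"rx":0,"ry":0,"rz":-1.6,"jaw":0},
  {"dx":0.026,"dy":0.047,"dz":0,"rx":0,"ry":0,"rz":-1.6,"jaw":0},
  {"dx":0.026,"dy":0.047,"dz":0,"rx":0,"ry":0,"rz":-1.6,"jaw":0},
  {"dx":0.026,"dy":0.047,"dz":0,"rx":0,"ry":0,"rz":-1.6,"jaw":0},
  {"dx":0.026,"dy":0.047,"dz":0,"rx":0,"ry":0,"rz":-1.6,"jaw":0},
  {"dx":0.026,"dy":0.047,"dz":0,"rx":0,"ry":0,"rz":-1.6,"jaw":0},
  {"dx":0.026,"dy":0.047,"dz":0,"rx":0,"ry":0,"rz":-1.6,"jaw":0},
  {"dx":0.026,"dy":0.047,"dz":0,"rx":0,"ry":0,"rz":-1.6,"jaw":0},
  {"dx":0.026,"dy":0.047,"dz":0,"rx":0,"ry":0,"rz":-1.6,"jaw":0},
  {"dx":0,"dy":0,"dz":0,"rx":0,"ry":0,"rz":0,"jaw":0},
], squeeze=40)

```text
time: 1.82
eef_pos: [0.4869, -0.0852, 0.2562]
tcp_rot: [0.999, -0.034, -0.0, -0.0]
contact_force: [-0.2, -0.1, 0.4]
opening: 0.001
```

Run:
```python
from h import *
s=ctrl.get_state();print(s['eef_pos'],Rn.from_quat(s['tcp_rot']).as_matrix().round(3),s['opening'])
shot('wrist','w2')
```

```text
[ 0.48687395 -0.08521601  0.25620686] [[ 0.998 -0.069 -0.   ]
 [-0.069 -0.998  0.001]
 [-0.    -0.001 -1.   ]] 0.0007444902929860815
```

View pics/w2.png

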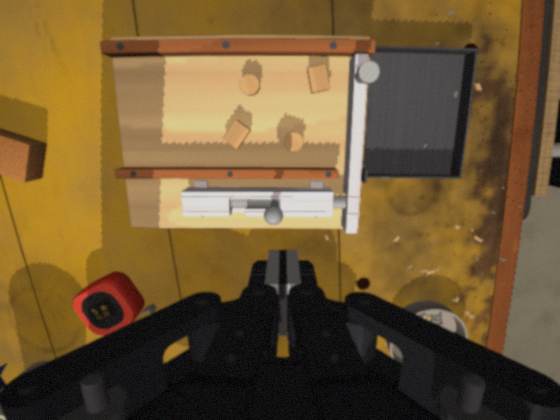

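Run:
```python
from h import *
c=cam('wrist')
px=[[274,215],[368,72],[131,228],[117,178],[338,178],[183,215],[333,216]]
z=[.088,.09,.03,.05,.05,.0565,.0565]
W=cast(c,px,z);print(W.round(4))
a=np.radians(-4);R=np.array([[np.cos(a),-np.sin(a)],[np.sin(a),np.cos(a)]])
print(((W[:,:2]-[.569,-.0367])@R).round(4))
```

```text
[[ 0.4739 -0.079   0.088 ]
 [ 0.5926 -0.1671  0.09  ]
 [ 0.454   0.0885  0.03  ]
 [ 0.5147  0.0823  0.05  ]
 [ 0.498  -0.1458  0.05  ]
 [ 0.4719  0.0168  0.0565]
 [ 0.4597 -0.1385  0.0565]]
[[-0.0919 -0.0489]
 [ 0.0326 -0.1284]
 [-0.1234  0.1169]
 [-0.0625  0.1149]
 [-0.0632 -0.1138]
 [-0.1006  0.0466]
 [-0.1019 -0.1092]]
```

>>> drive_tool([
  {"dx":-0.007,"dy":-0.014,"dz":0,"rx":0,"ry":0,"rz":0,"jaw":0},
  {"dx":-0.006,"dy":-0.013,"dz":-0.04,"rx":0,"ry":0,"rz":0,"jaw":0},
  {"dx":0,"dy":0,"dz":-0.04,"rx":0,"ry":0,"rz":0,"jaw":0},
  {"dx":0,"dy":0,"dz":-0.04,"rx":0,"ry":0,"rz":0,"jaw":0},
  {"dx":0,"dy":0,"dz":-0.036,"rx":0,"ry":0,"rz":0,"jaw":0},
  {"dx":0,"dy":0,"dz":0,"rx":0,"ry":0,"rz":0,"jaw":0},
])

```text
time: 2.62
eef_pos: [0.47, -0.1161, 0.0975]
tcp_rot: [0.999, -0.039, -0.003, -0.001]
contact_force: [-0.6, 0.1, 0.3]
opening: 0.003
```

Run:
```python
from h import *
shot('wrist','w3'); shot('scene','s3',(260,180,440,300),4)
```

```text
(no output)
```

View pics/w3.png

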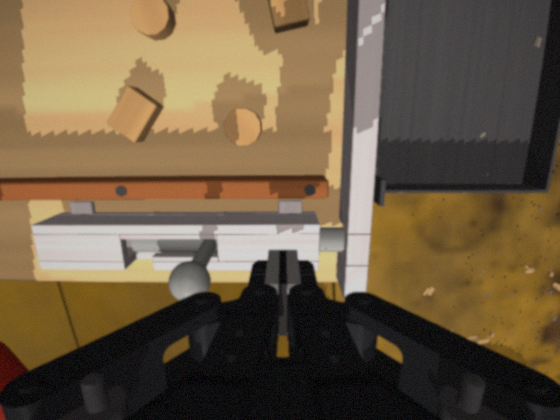

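View pics/s3.png

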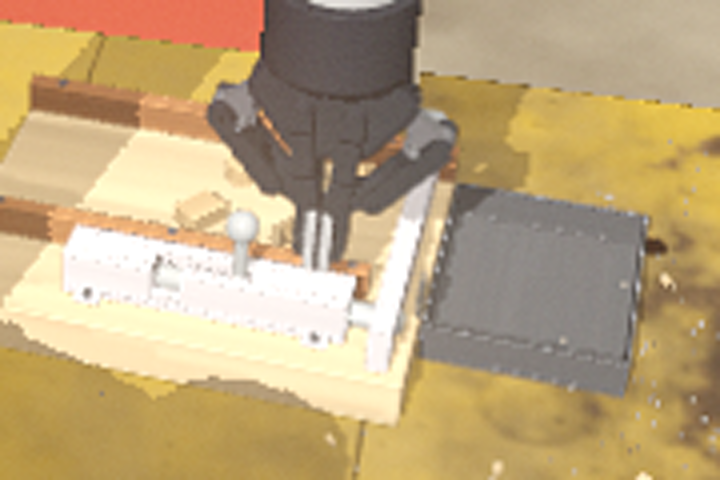

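>>> drive_tool([
  {"dx":0.004,"dy":0.004,"dz":0,"rx":0,"ry":0,"rz":0,"jaw":0},
  {"dx":0.0003,"dy":0.004,"dz":0,"rx":0,"ry":0,"rz":0,"jaw":0},
  {"dx":0.0003,"dy":0.004,"dz":0,"rx":0,"ry":0,"rz":0,"jaw":0},
  {"dx":0.0003,"dy":0.004,"dz":0,"rx":0,"ry":0,"rz":0,"jaw":0},
  {"dx":0.0003,"dy":0.004,"dz":0,"rx":0,"ry":0,"rz":0,"jaw":0},
  {"dx":0.0003,"dy":0.004,"dz":0,"rx":0,"ry":0,"rz":0,"jaw":0},
  {"dx":0.0003,"dy":0.004,"dz":0,"rx":0,"ry":0,"rz":0,"jaw":0},
  {"dx":0,"dy":0,"dz":0,"rx":0,"ry":0,"rz":0,"jaw":0},
])

```text
time: 3.72
eef_pos: [0.4789, -0.0868, 0.1003]
tcp_rot: [0.999, -0.037, -0.0, -0.0]
contact_force: [0.6, -0.5, 1.3]
opening: -0.001
```

Run:
```python
from h import *
shot('wrist','w4'); shot('scene','s4',(260,180,440,300),4)
```

```text
(no output)
```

View pics/w4.png

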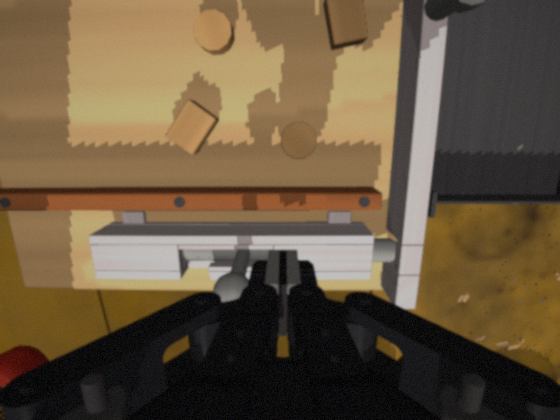

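View pics/s4.png

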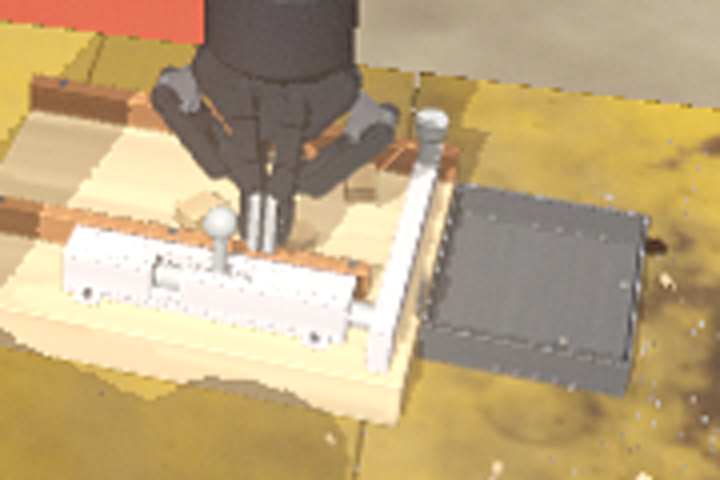

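Run:
```python
from h import *
W=cast(cam('scene'),np.array([[243,222],[219,220]])/4+[259.6,179.6],.088)
print(W.round(4), cast(cam('wrist'),[[231,288]],.088))
```

```text
[[ 0.4788 -0.0759  0.088 ]
 [ 0.4777 -0.0634  0.088 ]] [[ 0.47654149 -0.06411661  0.088     ]]
```

>>> drive_tool([
  {"dx":0.0003,"dy":0.004,"dz":0,"rx":0,"ry":0,"rz":0,"jaw":0},
  {"dx":0.0003,"dy":0.004,"dz":0,"rx":0,"ry":0,"rz":0,"jaw":0},
  {"dx":0.0003,"dy":0.004,"dz":0,"rx":0,"ry":0,"rz":0,"jaw":0},
  {"dx":0.0003,"dy":0.004,"dz":0,"rx":0,"ry":0,"rz":0,"jaw":0},
  {"dx":0.0003,"dy":0.004,"dz":0,"rx":0,"ry":0,"rz":0,"jaw":0},
  {"dx":0.0002,"dy":0.003,"dz":0,"rx":0,"ry":0,"rz":0,"jaw":0},
  {"dx":0,"dy":0,"dz":0,"rx":0,"ry":0,"rz":0,"jaw":0},
])

```text
time: 4.7
eef_pos: [0.4805, -0.0637, 0.1002]
tcp_rot: [0.999, -0.037, -0.0, -0.0]
contact_force: [-0.0, 0.6, 0.6]
opening: -0.006
```

Run:
```python
from h import *
shot('wrist','w5'); shot('scene','s5',(260,180,440,300),4)
```

```text
(no output)
```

View pics/s5.png

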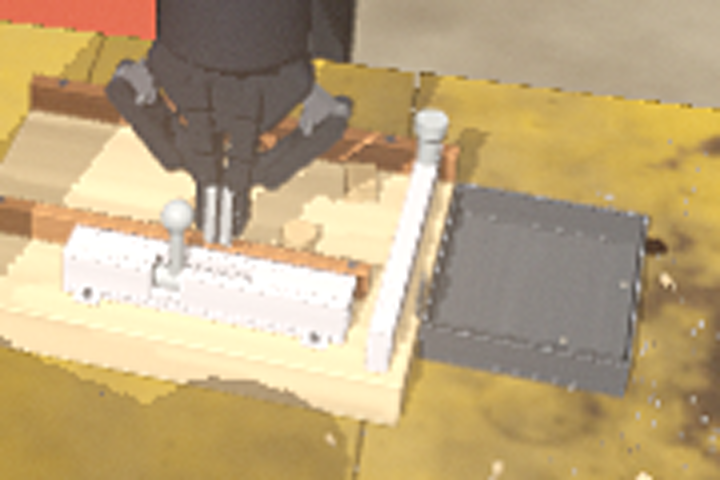

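View pics/w5.png

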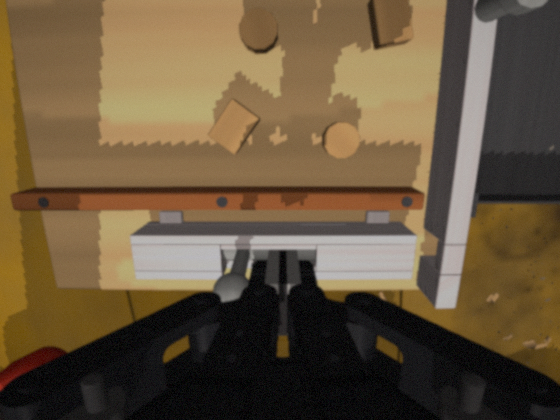

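>>> drive_tool([
  {"dx":0.0002,"dy":0.003,"dz":0,"rx":0,"ry":0,"rz":0,"jaw":0},
  {"dx":0.0001,"dy":0.002,"dz":0,"rx":0,"ry":0,"rz":0,"jaw":0},
  {"dx":0,"dy":0,"dz":0,"rx":0,"ry":0,"rz":0,"jaw":0},
])

```text
time: 5.18
eef_pos: [0.4808, -0.059, 0.1003]
tcp_rot: [0.999, -0.037, -0.0, -0.0]
contact_force: [0.1, -1.2, -0.5]
opening: -0.001
```

Run:
```python
from h import *
shot('scene','s6',(280,215,330,255),12)
```

```text
(no output)
```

View pics/s6.png

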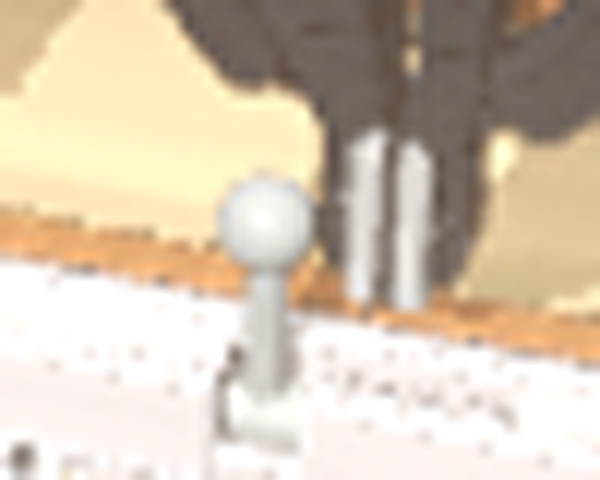

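>>> drive_tool([
  {"dx":-0.001,"dy":-0.012,"dz":0,"rx":0,"ry":0,"rz":0,"jaw":0},
  {"dx":0.0165,"dy":-0.001,"dz":0,"rx":0,"ry":0,"rz":0,"jaw":0},
  {"dx":0.0165,"dy":-0.001,"dz":0,"rx":0,"ry":0,"rz":0,"jaw":0},
  {"dx":0,"dy":0,"dz":0,"rx":0,"ry":0,"rz":0,"jaw":0},
  {"dx":0.0005,"dy":0.012,"dz":0,"rx":0,"ry":0,"rz":0,"jaw":0},
  {"dx":0.0005,"dy":0.012,"dz":0,"rx":0,"ry":0,"rz":0,"jaw":0},
  {"dx":0,"dy":0.011,"dz":0,"rx":0,"ry":0,"rz":0,"jaw":0},
  {"dx":0,"dy":0,"dz":0,"rx":0,"ry":0,"rz":0,"jaw":0},
  {"dx":-0.004,"dy":0.0003,"dz":0,"rx":0,"ry":0,"rz":0,"jaw":0},
  {"dx":-0.004,"dy":0.0003,"dz":0,"rx":0,"ry":0,"rz":0,"jaw":0},
  {"dx":-0.004,"dy":0.0003,"dz":0,"rx":0,"ry":0,"rz":0,"jaw":0},
  {"dx":-0.004,"dy":0.0003,"dz":0,"rx":0,"ry":0,"rz":0,"jaw":0},
  {"dx":-0.004,"dy":0.0003,"dz":0,"rx":0,"ry":0,"rz":0,"jaw":0},
  {"dx":0,"dy":0,"dz":0,"rx":0,"ry":0,"rz":0,"jaw":0},
])

```text
time: 6.98
eef_pos: [0.4935, -0.0366, 0.1003]
tcp_rot: [0.999, -0.037, -0.0, -0.0]
contact_force: [1.0, -0.3, -0.1]
opening: -0.0
```

Run:
```python
from h import *
shot('scene','s7',(270,200,340,255),10)
```

```text
(no output)
```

View pics/s7.png

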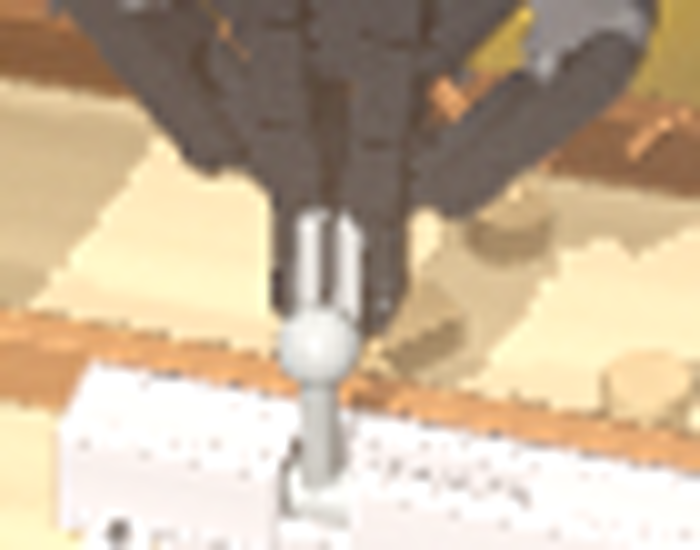

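The finger is behind the ball (320,345), and the arm is already tipping towards the viewer. I'll keep pushing.

>>> drive_tool([
  {"dx":-0.004,"dy":0.0003,"dz":0,"rx":0,"ry":0,"rz":0,"jaw":0},
  {"dx":-0.004,"dy":0.0003,"dz":0,"rx":0,"ry":0,"rz":0,"jaw":0},
  {"dx":-0.004,"dy":0.0003,"dz":0,"rx":0,"ry":0,"rz":0,"jaw":0},
  {"dx":-0.004,"dy":0.0003,"dz":0,"rx":0,"ry":0,"rz":0,"jaw":0},
  {"dx":0,"dy":0,"dz":0,"rx":0,"ry":0,"rz":0,"jaw":0},
  {"dx":0,"dy":0,"dz":0,"rx":0,"ry":0,"rz":0,"jaw":0},
])

```text
time: 7.78
eef_pos: [0.4779, -0.0355, 0.1004]
tcp_rot: [0.999, -0.037, 0.0, 0.0]
contact_force: [-0.9, -0.6, -0.2]
opening: 0.0
```

Run:
```python
from h import *
shot('scene','s8',(270,200,340,255),10)
```

```text
(no output)
```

View pics/s8.png

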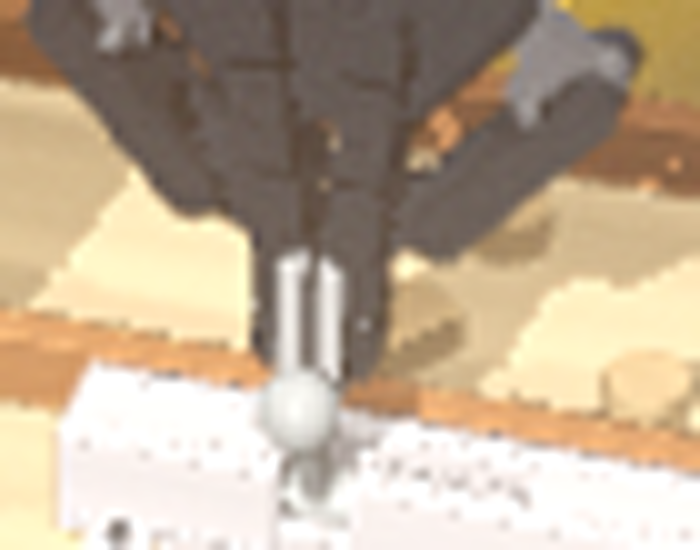

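>>> drive_tool([
  {"dx":-0.004,"dy":0.0003,"dz":0,"rx":0,"ry":0,"rz":0,"jaw":0},
  {"dx":-0.004,"dy":0.0003,"dz":-0.001,"rx":0,"ry":0,"rz":0,"jaw":0},
  {"dx":-0.004,"dy":0.0003,"dz":-0.002,"rx":0,"ry":0,"rz":0,"jaw":0},
  {"dx":-0.004,"dy":0.0003,"dz":-0.002,"rx":0,"ry":0,"rz":0,"jaw":0},
  {"dx":-0.003,"dy":0.0002,"dz":-0.002,"rx":0,"ry":0,"rz":0,"jaw":0},
  {"dx":0,"dy":0,"dz":0,"rx":0,"ry":0,"rz":0,"jaw":0},
])

```text
time: 8.57
eef_pos: [0.4585, -0.034, 0.093]
tcp_rot: [0.999, -0.037, -0.0, -0.0]
contact_force: [-0.3, 0.3, -0.5]
opening: -0.001
```

Run:
```python
from h import *
shot('scene','s9',(270,200,340,255),10)
```

```text
(no output)
```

View pics/s9.png

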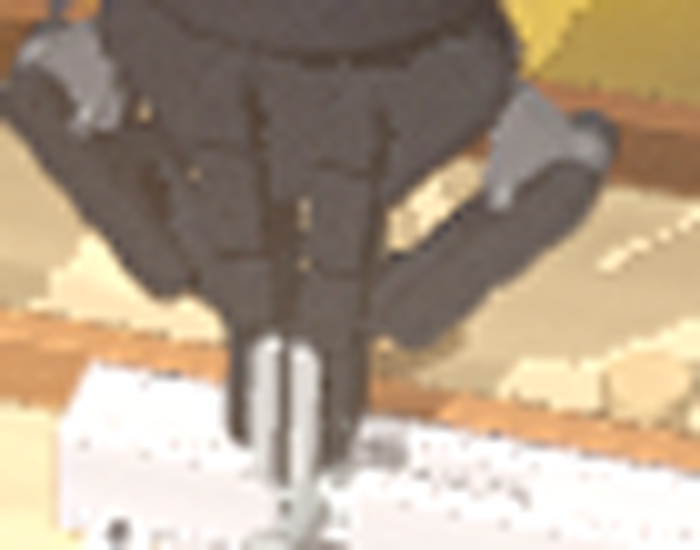

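>>> drive_tool([
  {"dx":0.003,"dy":0,"dz":0.03,"rx":0,"ry":0,"rz":0,"jaw":0},
  {"dx":0,"dy":0,"dz":0.04,"rx":0,"ry":0,"rz":0,"jaw":0},
  {"dx":0.04,"dy":-0.033,"dz":0,"rx":0,"ry":0,"rz":0,"jaw":0},
  {"dx":0.04,"dy":-0.033,"dz":0,"rx":0,"ry":0,"rz":0,"jaw":0},
  {"dx":0.04,"dy":-0.033,"dz":0,"rx":0,"ry":0,"rz":0,"jaw":0},
  {"dx":0.043,"dy":-0.034,"dz":0,"rx":0,"ry":0,"rz":0,"jaw":0},
  {"dx":0,"dy":0,"dz":0,"rx":0,"ry":0,"rz":0,"jaw":0},
])

```text
time: 9.5
eef_pos: [0.6269, -0.1696, 0.1625]
tcp_rot: [0.999, -0.038, 0.0, 0.0]
contact_force: [-1.0, -0.3, 0.5]
opening: 0.001
```

Run:
```python
from h import *
shot('scene','s10',(260,180,440,300),4); shot('wrist','w10')
```

```text
(no output)
```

View pics/s10.png

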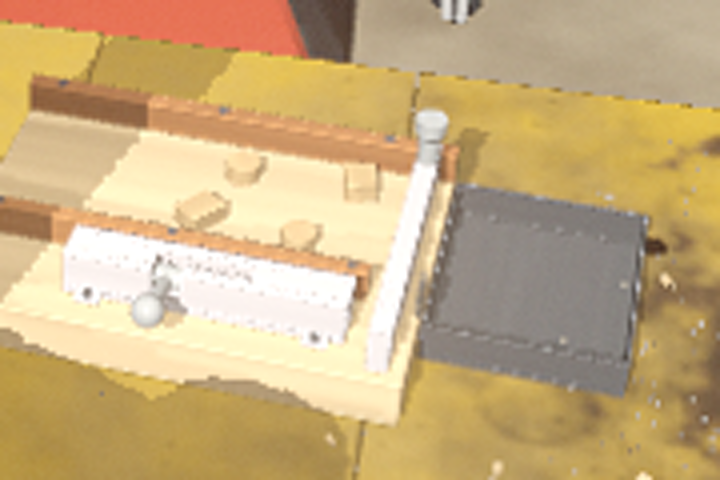

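View pics/w10.png

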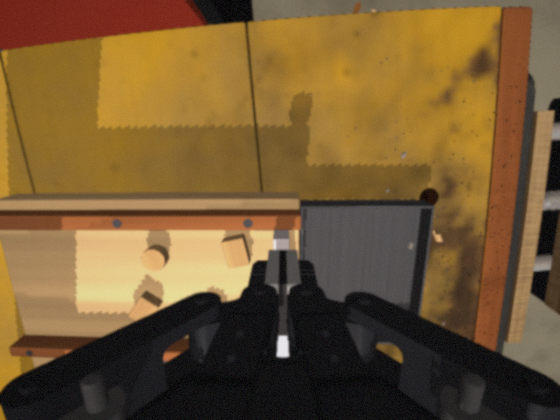

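>>> drive_tool([
  {"dx":0,"dy":0,"dz":-0.035,"rx":0,"ry":0,"rz":0,"jaw":0},
  {"dx":0,"dy":0,"dz":-0.031,"rx":0,"ry":0,"rz":0,"jaw":0},
  {"dx":0,"dy":0,"dz":0,"rx":0,"ry":0,"rz":0,"jaw":0},
  {"dx":-0.006,"dy":0.0004,"dz":0,"rx":0,"ry":0,"rz":0,"jaw":0},
  {"dx":-0.006,"dy":0.0004,"dz":0,"rx":0,"ry":0,"rz":0,"jaw":0},
  {"dx":-0.006,"dy":0.0004,"dz":0,"rx":0,"ry":0,"rz":0,"jaw":0},
  {"dx":-0.008,"dy":0.0006,"dz":0,"rx":0,"ry":0,"rz":0,"jaw":0},
  {"dx":-0.008,"dy":0.0006,"dz":0,"rx":0,"ry":0,"rz":0,"jaw":0},
  {"dx":-0.008,"dy":0.0006,"dz":0,"rx":0,"ry":0,"rz":0,"jaw":0},
  {"dx":-0.008,"dy":0.0006,"dz":0,"rx":0,"ry":0,"rz":0,"jaw":0},
  {"dx":-0.008,"dy":0.0006,"dz":0,"rx":0,"ry":0,"rz":0,"jaw":0},
  {"dx":-0.008,"dy":0.0006,"dz":0,"rx":0,"ry":0,"rz":0,"jaw":0},
  {"dx":-0.008,"dy":0.0006,"dz":0,"rx":0,"ry":0,"rz":0,"jaw":0},
  {"dx":-0.008,"dy":0.0006,"dz":0,"rx":0,"ry":0,"rz":0,"jaw":0},
  {"dx":-0.008,"dy":0.0006,"dz":0,"rx":0,"ry":0,"rz":0,"jaw":0},
  {"dx":-0.008,"dy":0.0006,"dz":0,"rx":0,"ry":0,"rz":0,"jaw":0},
  {"dx":0,"dy":0,"dz":0,"rx":0,"ry":0,"rz":0,"jaw":0},
])

```text
time: 11.72
eef_pos: [0.5254, -0.1593, 0.0966]
tcp_rot: [0.999, -0.037, -0.001, -0.001]
contact_force: [0.5, -0.2, -0.1]
opening: -0.002
```

Run:
```python
from h import *
shot('scene','s11',(260,180,440,300),4); shot('wrist','w11')
```

```text
(no output)
```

View pics/s11.png

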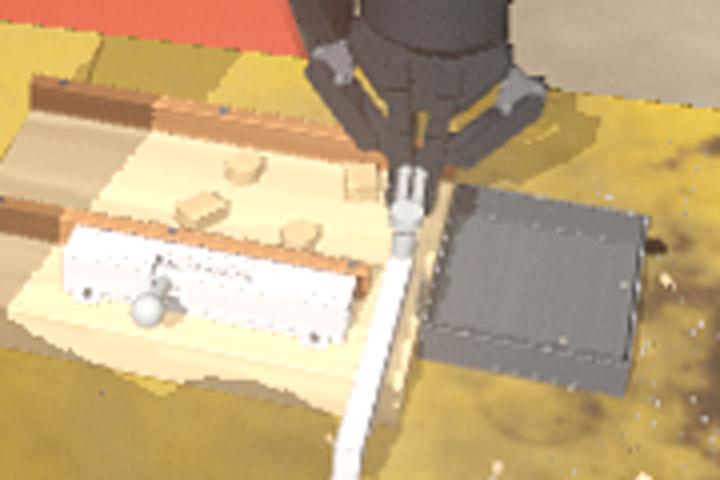

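View pics/w11.png

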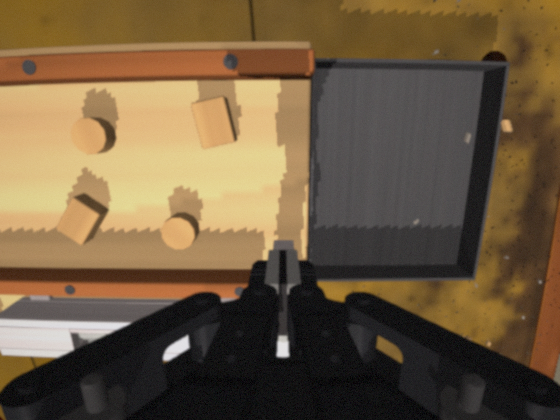

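>>> drive_tool([
  {"dx":-0.006,"dy":0.0004,"dz":0,"rx":0,"ry":0,"rz":0,"jaw":0},
  {"dx":-0.006,"dy":0.0004,"dz":0,"rx":0,"ry":0,"rz":0,"jaw":0},
  {"dx":-0.003,"dy":0.0002,"dz":0,"rx":0,"ry":0,"rz":0,"jaw":0},
  {"dx":-0.002,"dy":0.0001,"dz":0,"rx":0,"ry":0,"rz":0,"jaw":0},
  {"dx":0,"dy":0,"dz":0,"rx":0,"ry":0,"rz":0,"jaw":0},
])

```text
time: 12.45
eef_pos: [0.5096, -0.1588, 0.0974]
tcp_rot: [0.999, -0.037, -0.0, 0.0]
contact_force: [1.3, 0.6, -1.5]
opening: 0.0
```

Run:
```python
from h import *
shot('top','t12',(245,155,440,305),4);shot('scene','s12',(260,180,440,300),4)
```

View pics/s12.png

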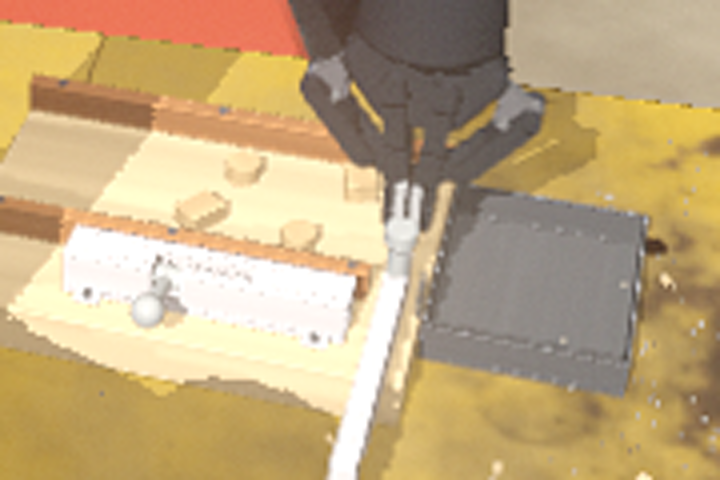

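Run:
```python
from h import *
W=cast(cam('scene'),np.array([[431,118],[402,230],[150,308]])/4+[259.6,179.6],[.09,.09,.054])
a=np.radians(-4);R=np.array([[np.cos(a),-np.sin(a)],[np.sin(a),np.cos(a)]])
print(W.round(4),((W[:,:2]-[.569,-.0385])@R).round(4))
```

```text
[[ 0.5927 -0.1648  0.09  ]
 [ 0.4877 -0.158   0.09  ]
 [ 0.4395 -0.0347  0.054 ]] [[ 0.0325 -0.1243]
 [-0.0727 -0.1249]
 [-0.1295 -0.0052]]
```

>>> drive_tool([
  {"dx":0.004,"dy":0,"dz":0.03,"rx":0,"ry":0,"rz":0,"jaw":0},
  {"dx":0,"dy":0,"dz":0.05,"rx":0,"ry":0,"rz":0,"jaw":0.0854},
  {"dx":0.004,"dy":0.04,"dz":0.01,"rx":0,"ry":0,"rz":7.1,"jaw":0.0854},
  {"dx":0.004,"dy":0.04,"dz":0,"rx":0,"ry":0,"rz":7.1,"jaw":0.0854},
  {"dx":0.004,"dy":0.04,"dz":0,"rx":0,"ry":0,"rz":7.1,"jaw":0.0854},
  {"dx":0.004,"dy":0.04,"dz":0,"rx":0,"ry":0,"rz":7.1,"jaw":0.0854},
  {"dx":0.004,"dy":0.04,"dz":0,"rx":0,"ry":0,"rz":7.1,"jaw":0.0854},
  {"dx":0.004,"dy":0.04,"dz":0,"rx":0,"ry":0,"rz":7.1,"jaw":0.0854},
  {"dx":0.004,"dy":0.04,"dz":0,"rx":0,"ry":0,"rz":7.1,"jaw":0.0854},
  {"dx":0.004,"dy":0.04,"dz":0,"rx":0,"ry":0,"rz":7.1,"jaw":0.0854},
  {"dx":0.003,"dy":0.04,"dz":0,"rx":0,"ry":0,"rz":7.1,"jaw":0.0854},
  {"dx":0.003,"dy":0.035,"dz":0,"rx":0,"ry":0,"rz":7.1,"jaw":0.0854},
  {"dx":0,"dy":0,"dz":0,"rx":0,"ry":0,"rz":0,"jaw":0.0854},
])

```text
time: 14.18
eef_pos: [0.5516, 0.2378, 0.1873]
tcp_rot: [0.834, 0.551, -0.001, 0.0]
contact_force: [-0.5, -0.1, 0.3]
opening: 0.997
```

Run:
```python
from h import *
shot('top','t13',(245,155,440,305),4); shot('wrist','w13')
```

```text
(no output)
```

View pics/w13.png

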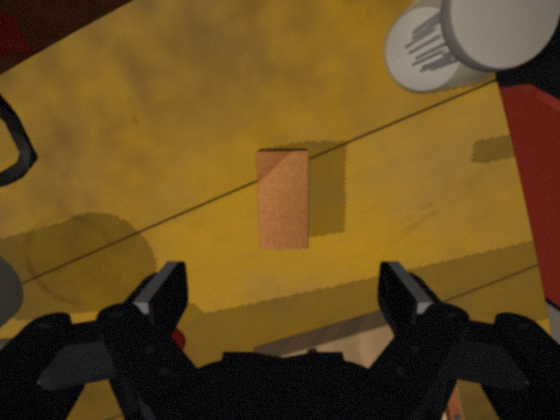

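View pics/t13.png

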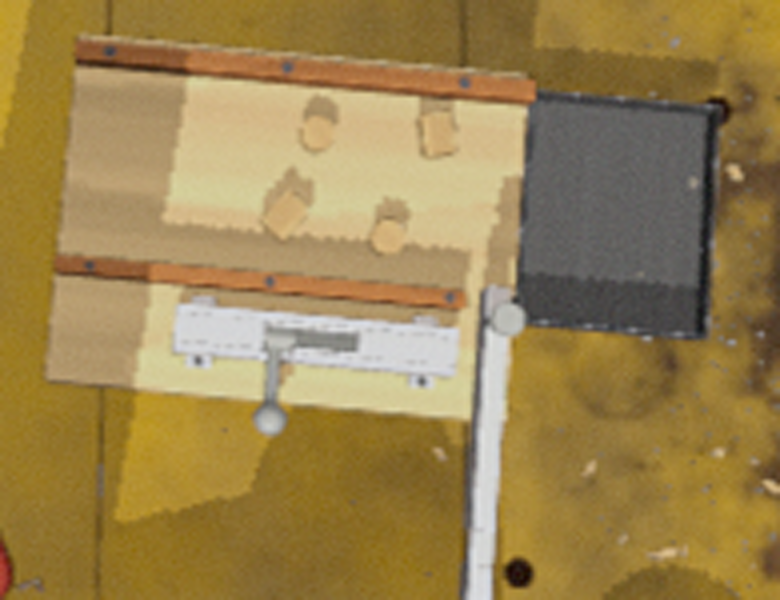

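Run:
```python
from h import *
c=cam('wrist');im=cv2.cvtColor(cv2.imread('pics/w13_raw.png'),cv2.COLOR_BGR2HSV)
B=cast(c,[[258,150],[308,150],[309,248],[259,248]],.03)
R=Rn.from_quat(ctrl.get_state()['tcp_rot']).as_matrix();p=ctrl.get_state()['eef_pos']
print(B.round(4),B.mean(0),'tool',((B-p)@R).round(4),((B-p)@R).mean(0))
```

```text
[[0.552  0.2854 0.03  ]
 [0.5911 0.2685 0.03  ]
 [0.5584 0.1855 0.03  ]
 [0.516  0.2038 0.03  ]] [0.5543742  0.23578922 0.03      ] tool [[ 0.0458 -0.0192  0.1571]
 [ 0.0458  0.0234  0.1571]
 [-0.0434  0.0262  0.1572]
 [-0.0433 -0.02    0.1572]] [0.00123294 0.00259309 0.15714594]
```

>>> drive_tool([
  {"dx":0.003,"dy":-0.002,"dz":-0.04,"rx":0,"ry":0,"rz":0,"jaw":0.0854},
  {"dx":0,"dy":0,"dz":-0.04,"rx":0,"ry":0,"rz":0,"jaw":0.0854},
  {"dx":0,"dy":0,"dz":-0.04,"rx":0,"ry":0,"rz":0,"jaw":0.0854},
  {"dx":0,"dy":0,"dz":-0.031,"rx":0,"ry":0,"rz":0,"jaw":0.0854},
  {"dx":0,"dy":0,"dz":0,"rx":0,"ry":0,"rz":0,"jaw":0.06},
  {"dx":0,"dy":0,"dz":0,"rx":0,"ry":0,"rz":0,"jaw":0.03},
  {"dx":0,"dy":0,"dz":0,"rx":0,"ry":0,"rz":0,"jaw":0.03},
  {"dx":0,"dy":0,"dz":0,"rx":0,"ry":0,"rz":0,"jaw":0.03},
  {"dx":0,"dy":0,"dz":0,"rx":0,"ry":0,"rz":0,"jaw":0.03},
], squeeze=50)

```text
time: 15.4
eef_pos: [0.5565, 0.2344, 0.0386]
tcp_rot: [0.835, 0.55, 0.002, 0.001]
contact_force: [0.3, -1.3, 6.3]
opening: 0.516
```

Run:
```python
from h import *
shot('wrist','w14'); shot('scene','s14',(170,170,270,250),7)
```

```text
(no output)
```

View pics/w14.png

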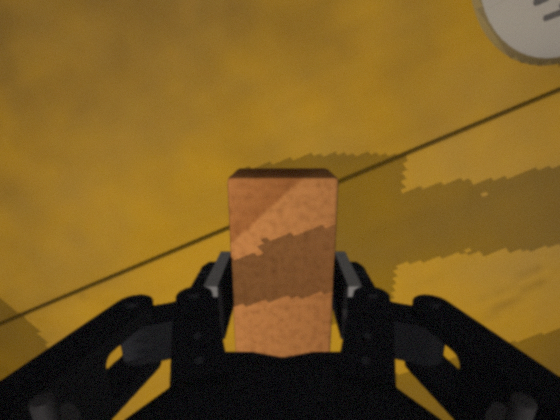

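View pics/s14.png

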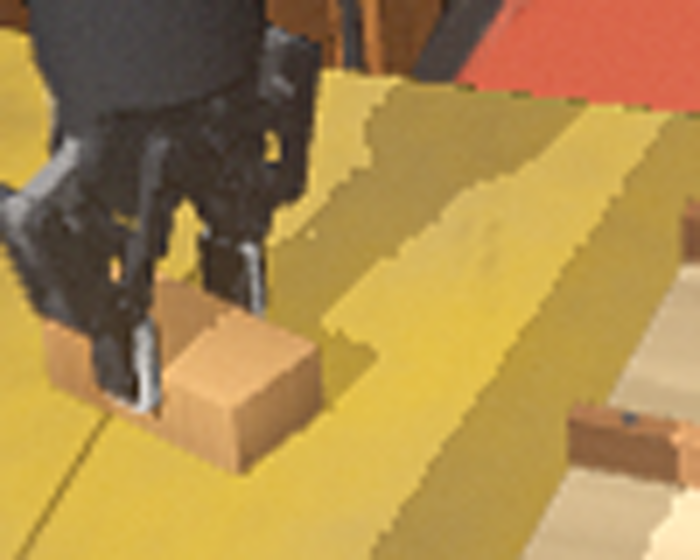

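>>> drive_tool([
  {"dx":0,"dy":0,"dz":0,"rx":0,"ry":0,"rz":0,"jaw":0.06},
  {"dx":0,"dy":0,"dz":0.004,"rx":0,"ry":0,"rz":0,"jaw":0.06},
  {"dx":0,"dy":0,"dz":0.003,"rx":0,"ry":0,"rz":0,"jaw":0.06},
  {"dx":0,"dy":0,"dz":0,"rx":0,"ry":0,"rz":0,"jaw":0.03},
  {"dx":0,"dy":0,"dz":0,"rx":0,"ry":0,"rz":0,"jaw":0.03},
  {"dx":0,"dy":0,"dz":0,"rx":0,"ry":0,"rz":0,"jaw":0.03},
  {"dx":0,"dy":0,"dz":0,"rx":0,"ry":0,"rz":0,"jaw":0.03},
], squeeze=60)

```text
time: 16.38
eef_pos: [0.5556, 0.2344, 0.0442]
tcp_rot: [0.835, 0.55, 0.001, 0.0]
contact_force: [-0.1, -0.4, 5.7]
opening: 0.506
```

Run:
```python
from h import *
shot('scene','s15',(170,170,270,250),7)
```

```text
(no output)
```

View pics/s15.png

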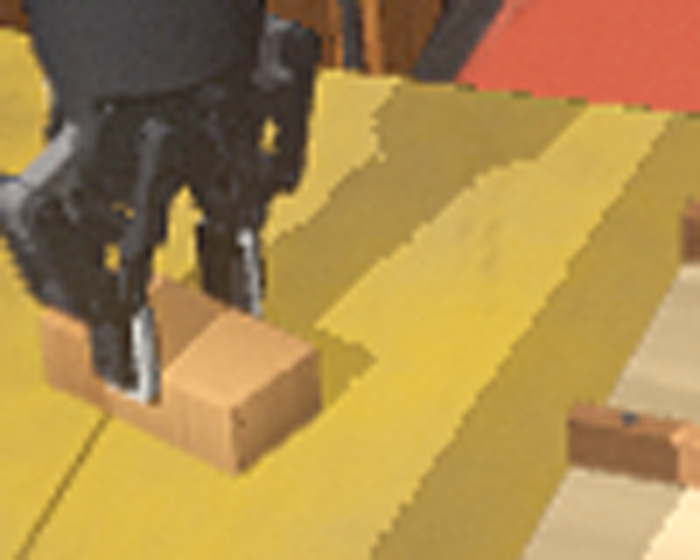

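>>> drive_tool([
  {"dx":0,"dy":0,"dz":0.03,"rx":0,"ry":0,"rz":0,"jaw":0.03},
  {"dx":0,"dy":0,"dz":0.045,"rx":0,"ry":0,"rz":0,"jaw":0.03},
  {"dx":0.0027,"dy":-0.0248,"dz":0.04,"rx":0,"ry":0,"rz":-8.9,"jaw":0.03},
  {"dx":0.0027,"dy":-0.0248,"dz":0,"rx":0,"ry":0,"rz":-8.9,"jaw":0.03},
  {"dx":0.0027,"dy":-0.0248,"dz":0,"rx":0,"ry":0,"rz":-8.9,"jaw":0.03},
  {"dx":0.0027,"dy":-0.0248,"dz":0,"rx":0,"ry":0,"rz":-8.9,"jaw":0.03},
  {"dx":0.0027,"dy":-0.0248,"dz":0,"rx":0,"ry":0,"rz":-8.9,"jaw":0.03},
  {"dx":0.0027,"dy":-0.0248,"dz":0,"rx":0,"ry":0,"rz":-8.9,"jaw":0.03},
  {"dx":0.0027,"dy":-0.0248,"dz":0,"rx":0,"ry":0,"rz":-8.9,"jaw":0.03},
  {"dx":0.0027,"dy":-0.0248,"dz":0,"rx":0,"ry":0,"rz":-8.9,"jaw":0.03},
  {"dx":0,"dy":0,"dz":0,"rx":0,"ry":0,"rz":0,"jaw":0.03},
])

```text
time: 17.8
eef_pos: [0.5759, 0.0347, 0.1571]
tcp_rot: [0.999, -0.04, -0.001, -0.0]
contact_force: [0.3, 0.1, 0.1]
opening: 0.505
```

Run:
```python
from h import *
c=shot('wrist','w16'); s=ctrl.get_state();print(s['eef_pos'],Rn.from_quat(s['tcp_rot']).as_euler('xyz',degrees=True))
shot('scene','s16',(230,150,410,285),4)
```

```text
[0.5757927  0.03556506 0.15718281] [-1.79970426e+02  1.23534906e-01 -4.43604713e+00]
```

View pics/w16.png

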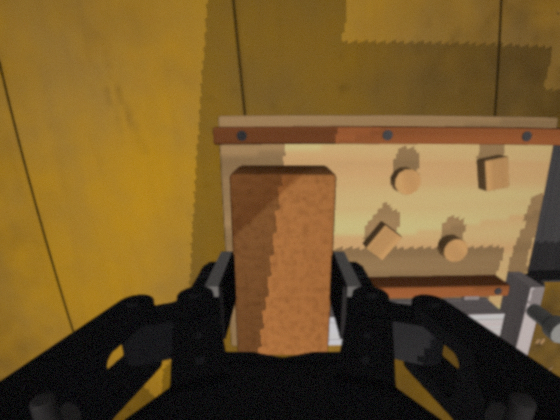

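View pics/s16.png

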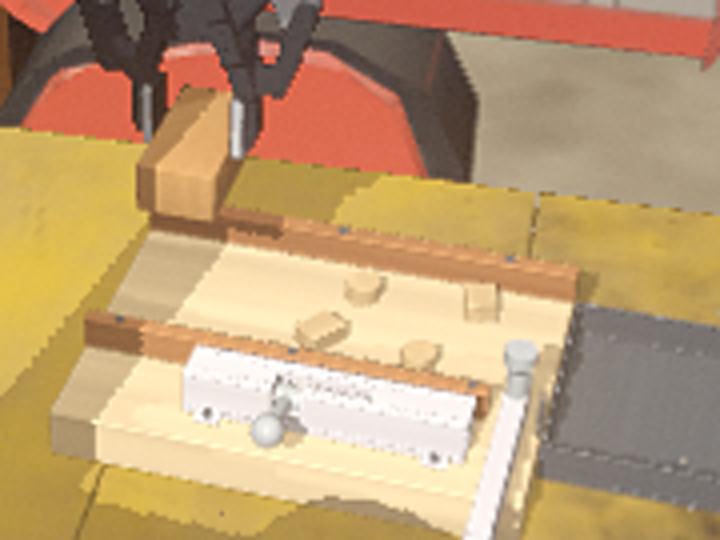

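Run:
```python
from h import *
c=cam('wrist');a=np.radians(-4);R=np.array([[np.cos(a),-np.sin(a)],[np.sin(a),np.cos(a)]])
W=cast(c,[[450,144],[450,276],[232,167],[334,167],[232,177],[333,177],[553,235]],[.05,.03,.143,.143,.143,.143,.03])
print(W.round(4),((W[:,:2]-[.569,-.0385])@R).round(4))
```

```text
[[ 0.6223 -0.0868  0.05  ]
 [ 0.5087 -0.104   0.03  ]
 [ 0.6281  0.0522  0.143 ]
 [ 0.6248  0.0098  0.143 ]
 [ 0.6239  0.0527  0.143 ]
 [ 0.6207  0.0104  0.143 ]
 [ 0.5388 -0.1921  0.03  ]] [[ 0.0566 -0.0444]
 [-0.0556 -0.0695]
 [ 0.0526  0.0946]
 [ 0.0523  0.0521]
 [ 0.0484  0.0948]
 [ 0.0481  0.0523]
 [-0.0195 -0.1554]]
```

>>> drive_tool([
  {"dx":-0.002,"dy":0,"dz":-0.03,"rx":0,"ry":0,"rz":0.4,"jaw":0.03},
  {"dx":0,"dy":0,"dz":-0.03,"rx":0,"ry":0,"rz":0,"jaw":0.03},
  {"dx":0,"dy":0,"dz":-0.015,"rx":0,"ry":0,"rz":0,"jaw":0.03},
  {"dx":0,"dy":0,"dz":-0.005,"rx":0,"ry":0,"rz":0,"jaw":0.03},
  {"dx":0,"dy":0,"dz":0,"rx":0,"ry":0,"rz":0,"jaw":0.03},
])

```text
time: 18.52
eef_pos: [0.5749, 0.0361, 0.0788]
tcp_rot: [0.999, -0.035, 0.0, -0.0]
contact_force: [0.3, 0.2, -0.2]
opening: 0.506
```

Run:
```python
from h import *
shot('scene','s17',(230,150,410,285),4)
```

```text
(no output)
```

View pics/s17.png

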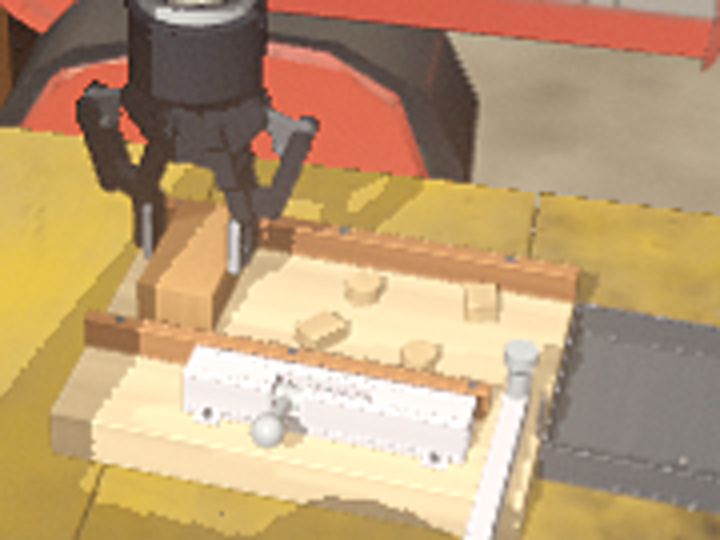

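>>> drive_tool([
  {"dx":0,"dy":0,"dz":-0.0025,"rx":0,"ry":0,"rz":0,"jaw":0.03},
  {"dx":0,"dy":0,"dz":0,"rx":0,"ry":0,"rz":0,"jaw":0.03},
  {"dx":-0.0006,"dy":-0.008,"dz":0,"rx":0,"ry":0,"rz":0,"jaw":0.03},
  {"dx":-0.0006,"dy":-0.008,"dz":0,"rx":0,"ry":0,"rz":0,"jaw":0.03},
  {"dx":-0.0006,"dy":-0.008,"dz":0,"rx":0,"ry":0,"rz":0,"jaw":0.03},
  {"dx":-0.0006,"dy":-0.008,"dz":0,"rx":0,"ry":0,"rz":0,"jaw":0.03},
  {"dx":-0.0006,"dy":-0.008,"dz":0,"rx":0,"ry":0,"rz":0,"jaw":0.03},
  {"dx":-0.0006,"dy":-0.008,"dz":0,"rx":0,"ry":0,"rz":0,"jaw":0.03},
  {"dx":-0.0006,"dy":-0.008,"dz":0,"rx":0,"ry":0,"rz":0,"jaw":0.03},
  {"dx":-0.0006,"dy":-0.008,"dz":0,"rx":0,"ry":0,"rz":0,"jaw":0.03},
  {"dx":-0.0006,"dy":-0.008,"dz":0,"rx":0,"ry":0,"rz":0,"jaw":0.03},
  {"dx":-0.0006,"dy":-0.008,"dz":0,"rx":0,"ry":0,"rz":0,"jaw":0.03},
  {"dx":-0.0006,"dy":-0.008,"dz":0,"rx":0,"ry":0,"rz":0,"jaw":0.03},
  {"dx":-0.0006,"dy":-0.008,"dz":0,"rx":0,"ry":0,"rz":0,"jaw":0.03},
  {"dx":-0.0006,"dy":-0.008,"dz":0,"rx":0,"ry":0,"rz":0,"jaw":0.03},
  {"dx":0,"dy":0,"dz":0,"rx":0,"ry":0,"rz":0,"jaw":0.03},
])

```text
time: 20.58
eef_pos: [0.5667, -0.0688, 0.0759]
tcp_rot: [0.999, -0.036, 0.0, 0.0]
contact_force: [0.1, 1.0, -1.2]
opening: 0.506
```

Run:
```python
from h import *
shot('scene','s18',(230,150,410,285),4); shot('wrist','w18')
```

```text
(no output)
```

View pics/s18.png

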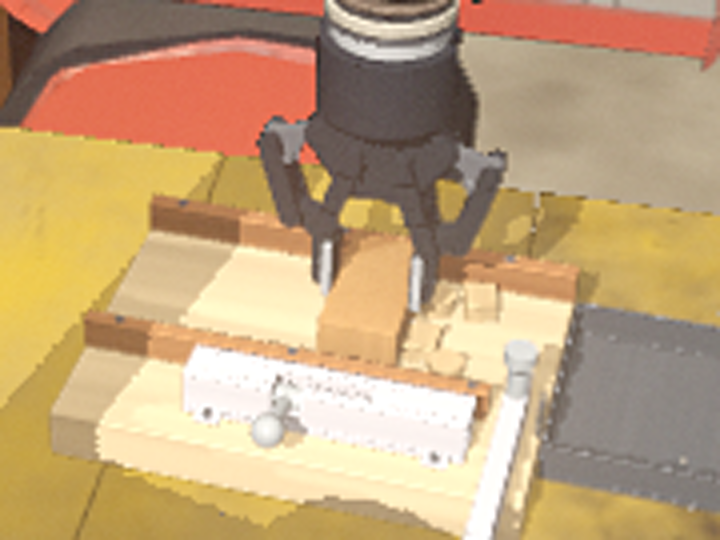

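View pics/w18.png

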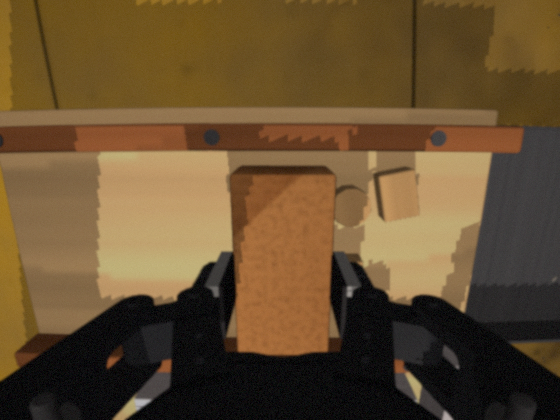

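>>> drive_tool([
  {"dx":-0.0006,"dy":-0.008,"dz":0,"rx":0,"ry":0,"rz":0,"jaw":0.03},
  {"dx":-0.0006,"dy":-0.008,"dz":0,"rx":0,"ry":0,"rz":0,"jaw":0.03},
  {"dx":-0.0006,"dy":-0.008,"dz":0,"rx":0,"ry":0,"rz":0,"jaw":0.03},
  {"dx":-0.0006,"dy":-0.008,"dz":0,"rx":0,"ry":0,"rz":0,"jaw":0.03},
  {"dx":-0.0006,"dy":-0.008,"dz":0,"rx":0,"ry":0,"rz":0,"jaw":0.03},
  {"dx":-0.0006,"dy":-0.008,"dz":0,"rx":0,"ry":0,"rz":0,"jaw":0.03},
  {"dx":-0.0006,"dy":-0.008,"dz":0,"rx":0,"ry":0,"rz":0,"jaw":0.03},
  {"dx":-0.0006,"dy":-0.008,"dz":0,"rx":0,"ry":0,"rz":0,"jaw":0.03},
  {"dx":-0.0006,"dy":-0.008,"dz":0,"rx":0,"ry":0,"rz":0,"jaw":0.03},
  {"dx":-0.0006,"dy":-0.008,"dz":0,"rx":0,"ry":0,"rz":0,"jaw":0.03},
  {"dx":-0.0006,"dy":-0.008,"dz":0,"rx":0,"ry":0,"rz":0,"jaw":0.03},
  {"dx":-0.0006,"dy":-0.008,"dz":0,"rx":0,"ry":0,"rz":0,"jaw":0.03},
  {"dx":-0.0006,"dy":-0.008,"dz":0,"rx":0,"ry":0,"rz":0,"jaw":0.03},
  {"dx":0,"dy":0,"dz":0,"rx":0,"ry":0,"rz":0,"jaw":0.03},
])

```text
time: 22.42
eef_pos: [0.5589, -0.1728, 0.0759]
tcp_rot: [0.999, -0.036, 0.0, 0.0]
contact_force: [-0.2, -0.2, -1.7]
opening: 0.508
```

Run:
```python
from h import *
shot('scene','s19',(280,170,440,290),4.5); shot('wrist','w19')
```

```text
(no output)
```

View pics/s19.png

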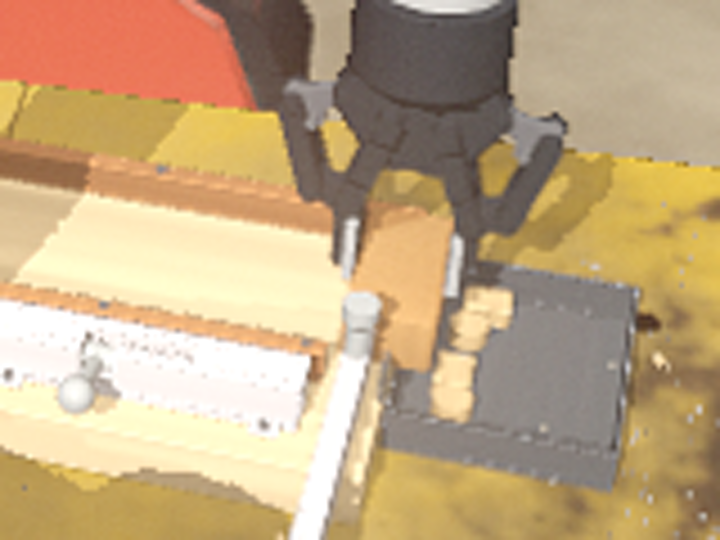

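View pics/w19.png

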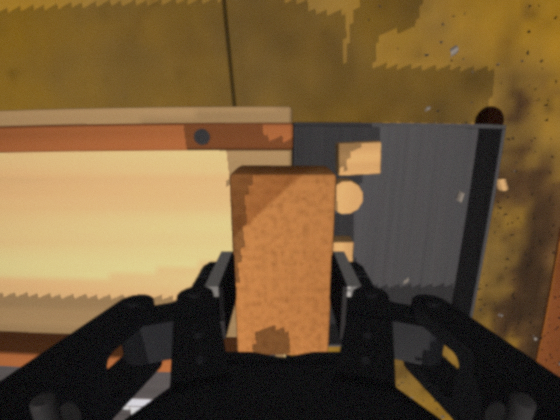

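>>> drive_tool([
  {"dx":0,"dy":0,"dz":0,"rx":0,"ry":0,"rz":0,"jaw":0.03},
  {"dx":0.0006,"dy":0.008,"dz":0.015,"rx":0,"ry":0,"rz":0,"jaw":0.03},
  {"dx":0,"dy":0,"dz":0.04,"rx":0,"ry":0,"rz":0,"jaw":0.03},
  {"dx":0.001,"dy":0.02,"dz":0.03,"rx":0,"ry":0,"rz":0,"jaw":0.03},
  {"dx":0.002,"dy":0.04,"dz":0,"rx":0,"ry":0,"rz":0,"jaw":0.03},
  {"dx":0.002,"dy":0.04,"dz":0,"rx":0,"ry":0,"rz":0,"jaw":0.03},
  {"dx":0,"dy":0,"dz":0,"rx":0,"ry":0,"rz":0,"jaw":0.03},
])

```text
time: 23.4
eef_pos: [0.5645, -0.0613, 0.162]
tcp_rot: [0.999, -0.033, 0.001, -0.0]
contact_force: [-0.7, -0.5, -1.1]
opening: 0.501
```

Run:
```python
from h import *
shot('scene','s20',(280,170,440,290),4.5); shot('top','t20',(320,155,440,275),5)
```

```text
(no output)
```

View pics/s20.png

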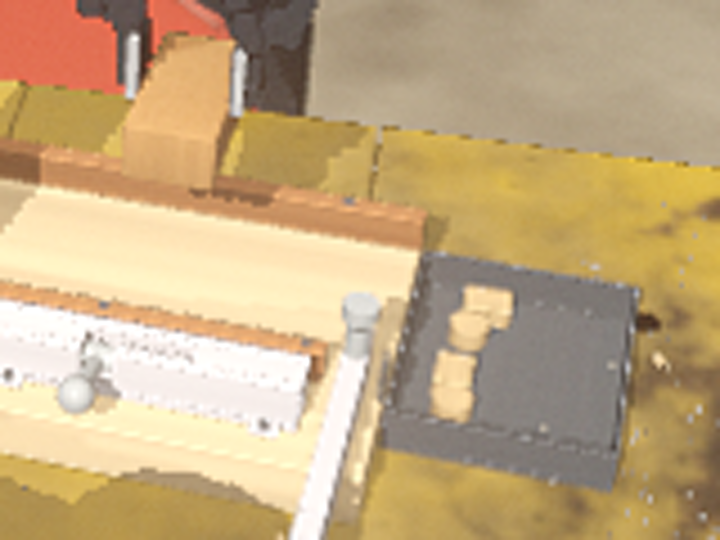

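View pics/t20.png

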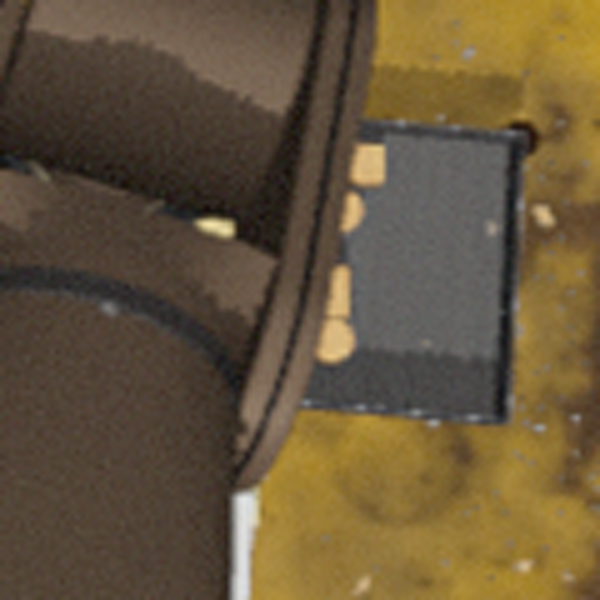

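>>> drive_tool([
  {"dx":-0.001,"dy":0.045,"dz":0,"rx":0,"ry":0,"rz":0,"jaw":0.03},
  {"dx":-0.001,"dy":0.045,"dz":0,"rx":0,"ry":0,"rz":0,"jaw":0.03},
  {"dx":-0.001,"dy":0.045,"dz":0,"rx":0,"ry":0,"rz":0,"jaw":0.03},
  {"dx":-0.001,"dy":0.045,"dz":0,"rx":0,"ry":0,"rz":0,"jaw":0.03},
  {"dx":-0.001,"dy":0.045,"dz":0,"rx":0,"ry":0,"rz":0,"jaw":0.03},
  {"dx":-0.001,"dy":0.035,"dz":0,"rx":0,"ry":0,"rz":0,"jaw":0.03},
  {"dx":0,"dy":0,"dz":-0.04,"rx":0,"ry":0,"rz":0,"jaw":0.03},
  {"dx":0,"dy":0,"dz":-0.04,"rx":0,"ry":0,"rz":0,"jaw":0.03},
  {"dx":0,"dy":0,"dz":-0.02,"rx":0,"ry":0,"rz":0,"jaw":0.03},
  {"dx":0,"dy":0,"dz":-0.01,"rx":0,"ry":0,"rz":0,"jaw":0.03},
  {"dx":0,"dy":0,"dz":0,"rx":0,"ry":0,"rz":0,"jaw":0.03},
])

```text
time: 24.88
eef_pos: [0.559, 0.1955, 0.0511]
tcp_rot: [0.999, -0.036, 0.0, -0.0]
contact_force: [0.3, -0.1, -0.8]
opening: 0.504
```

>>> drive_tool([
  {"dx":0,"dy":0,"dz":-0.004,"rx":0,"ry":0,"rz":0,"jaw":0.03},
  {"dx":0,"dy":0,"dz":-0.002,"rx":0,"ry":0,"rz":0,"jaw":0.03},
  {"dx":0,"dy":0,"dz":0,"rx":0,"ry":0,"rz":0,"jaw":0.03},
])

```text
time: 25.25
eef_pos: [0.5587, 0.1959, 0.0452]
tcp_rot: [0.999, -0.035, 0.0, -0.0]
contact_force: [1.2, 0.6, -0.8]
opening: 0.504
```

>>> drive_tool([
  {"dx":0,"dy":0,"dz":0,"rx":0,"ry":0,"rz":0,"jaw":0.055},
  {"dx":0,"dy":0,"dz":0,"rx":0,"ry":0,"rz":0,"jaw":0.0854},
  {"dx":0,"dy":0,"dz":0,"rx":0,"ry":0,"rz":0,"jaw":0.0854},
  {"dx":0,"dy":0,"dz":0.02,"rx":0,"ry":0,"rz":0,"jaw":0.0854},
  {"dx":0,"dy":0,"dz":0.04,"rx":0,"ry":0,"rz":0,"jaw":0.0854},
  {"dx":0,"dy":0,"dz":0.05,"rx":0,"ry":0,"rz":0,"jaw":0.0854},
  {"dx":0,"dy":0,"dz":0.05,"rx":0,"ry":0,"rz":0,"jaw":0.0854},
  {"dx":0,"dy":0,"dz":0,"rx":0,"ry":0,"rz":0,"jaw":0.0854},
])

```text
time: 26.25
eef_pos: [0.5617, 0.1965, 0.2128]
tcp_rot: [0.999, -0.035, 0.007, -0.001]
contact_force: [-0.1, -1.2, 0.1]
opening: 1.001
```

Run:
```python
from h import *
shot('scene','s21',(160,140,440,300),2.8); shot('wrist','w21'); shot('top','t21')
```

```text
(no output)
```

View pics/s21.png

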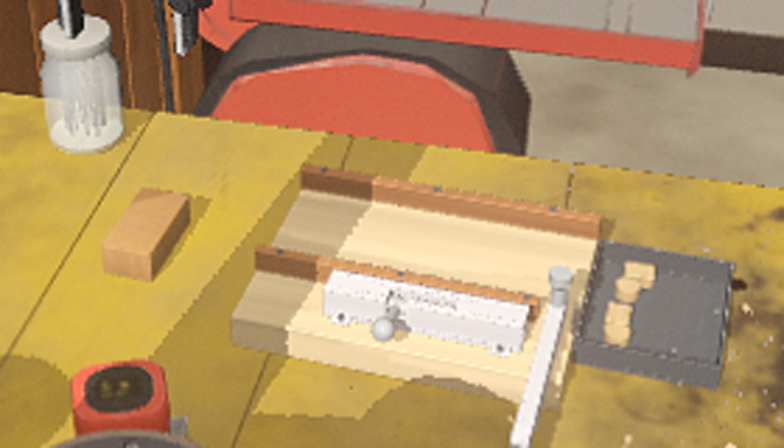

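View pics/w21.png

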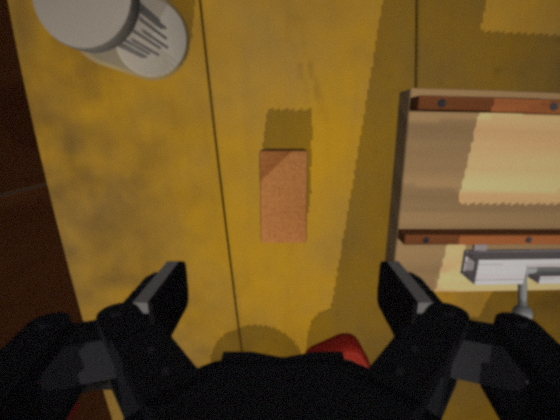

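View pics/t21.png

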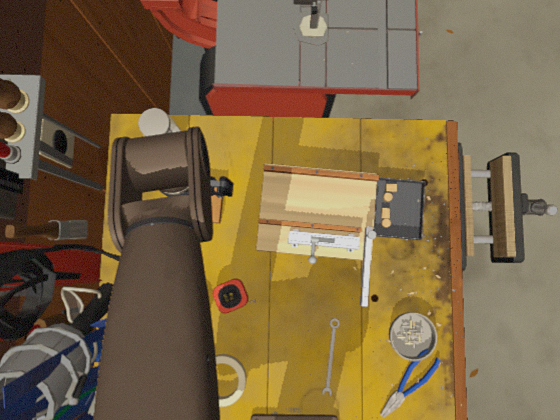

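The pictures show the block flat on the bench, four chips in the tray at about (388,207), the pin parked, the gate open, and the jar and tape unmoved. I'm handing it in.

```bash
python3 -c "
from plant import workorder
print(workorder.sign_off())"
```

```text
the job is handed in; nothing more can be done
None
```

The job is done and handed in at about 26 s of robot time; sign-off reports no verdict. I pushed the pin along its slot with closed fingers and tipped its arm into the notch. I then slid the gate open by its knob, swept the four chips into the tray with the block, and laid the block down left of the jig.

- **Pin:** after parking, it measured about -5 mm along jig y, with the ball near jig x = -130 mm, which is inside the limits. It still looked parked in the final views.
- **Gate:** it measured about 105 mm open of the 106 mm travel.
- **Chips:** all four are visible inside the tray, seen from two cameras. I did not measure their heights.
- **Block:** it looks flat on the bench, well away from the tray, and the gripper is open and clear above it.
- **Nail jar and tape measure:** both look where they were at the start. I judged this by eye and did not measure it.

- **Refused move:** the first move call was rejected because its rows lacked some keys, and nothing moved.
- **Camera disagreement:** the top and wrist cameras put the jig about 3–4 mm apart along y, so I worked from the average.
- **Re-grip:** I re-gripped the block once, a few millimetres higher, so the fingertips would clear the chips.

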